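Shut and lock the chocolate drawer

ROBOT

A 7-joint arm with a two-finger parallel gripper is mounted at the origin on a cart in front of the work surface, level with it; the furniture and walls round the work are solid. World frame = base frame: x ahead of the robot, y to its left, z up, the work surface at z = 0. Lengths are in m, angles in rad, forces in N, time in s.
With the tool pointing down it reaches from about 0.425 to 0.95 m from the base axis. Payload 4.7 kg.
Tool frame: the origin (TCP) lies on the front face of the gripper's body, between the roots of the fingers; the fingertips stand 73 mm ahead of it and the grasp point (between the pads) lies 54 mm ahead of it (env.pinch_z is the distance from the TCP to the grasp point, in m); z points along the fingers, y is the line along which they close (so a half turn about z gives the same grasp; the last joint's range is limited). The gripper opens to 85 mm and grips with 20 to 120 N. Pads are 22 mm wide; open, the fingers measure 114 mm over their backs; the gripper's body (76 mm by 85 mm) begins 54 mm behind the grasp point. The pads swing forward as they close: fully open they stand 13 mm farther back than shut.
Start: joints at [-1.155, 0.469, -0.049, 1.532, 0.024, 1.141, -0.082], TCP at [0.29, 0.609, 0.304] pointing down, gripper open.
Joint ranges: [-2.59, 2.59], [-0.33, 1.99], [-1.39, 1.29], [0.1, 2.45], [-1.04, 4.18], [0.21, 1.99], [-2.66, 2.66]. Speed limits (rad/s): [2.57, 2.57, 3.14, 3.14, 3.14, 3.14, 3.14].

INTERFACE

Orientations are given as a unit quaternion [x, y, z, w].
In Python, from bench import env, kinematics, eyes, job_done gives the robot as it stands. The module is installed in compiled form; this text tells all that it offers. Calls block until the motion is done:
- env.goto(position, orientation): joint-space move of the TCP to a pose.
- env.movel(position, rotation=None, vel=0.15): straight line of the TCP; rotation=None keeps the orientation; vel is the mean speed in m/s.
- env.move_joints(angles): joint-space move.
- env.command_gripper(opening, grasp_force=None): finger opening in m; grasp_force is the grip in N (None keeps the last); returns when the fingers have stopped.
- env.wait(seconds).
- kinematics.inverse_kinematics(position, orientation): joint angles nearest the present ones, or None.
- env.state(): the state.
- eyes.capture(name): name is "scene" or "top" or "wrist"; returns a dict with "pixels" (400x640x3 uint8, blue, green, red), "fx", "fy", "cx", "cy" (pixels), "R" (3x3) and "t" (3): a world point X has camera coordinates R X + t. Camera axes: x right, y down, z forward; pixel columns grow to the right and rows downward; lengths in m; the calibration is good to about 2 mm. A picture is of the moment at which its call begins. There is no depth.
A pose or a line that the arm cannot do raises env.PlanningError and nothing moves.
- job_done(): hands the job in; it is judged then, once.
The state is a dict: "time_s": time; "qpos": joint angles; "qvel": joint speeds; "joint_torque": joint torques, N m; "ee_pos": TCP position; "tcp_rot": TCP orientation; "force": force on the tool from outside, world axes, zero at the start; "torque": the same for the moment, N m; "width": finger opening in m; "finger_force": force on a finger pad.
Only numpy, scipy, OpenCV 4.12 (cv2) and the standard library are available. Lean on these libraries where they do the work, as an engineer would, in place of code of your own. Each camera call takes 0.05 s, during which the arm holds its last target. There are 200 camera calls.

TASK

Put the chocolates away for the night: with the fingertips push the open drawer that holds the chocolates fully shut, then push the red thumb-piece on top of that same box to the right as far as it goes, so that the drawer is locked. Leave the box with the ribbon open and unlocked as it is, disturb nothing else on the table, and only push: do not pinch or lift anything.

Things in the scene. Friction and masses are not known exactly. Their poses are not given: they have to be found in the camera images.
- chocolate_box: Plywood box of chocolates, fixed, 170 (x) x 200 (y) x 75 mm high. Origin: centre of underside; x front to back (away from the robot, turned up to 10 degrees), y to its left, z up. Drawer opening at y -90 to +45 mm; left of it a solid post. Front plane x = -85 mm. Its open drawer shows chocolates in brown paper cups.
- chocolate_box_drawer (a joint): Opening of the chocolate drawer, m: 0 = fully shut (front flush with the box, against its stop), 0.10 = fully out toward the robot. Starts 0.05 to 0.085. Slides along the box's x, friction about 2 N, stays where it is left.
- chocolate_box_drawer_front (a point): Centre of the outer face of the chocolate drawer's front; moves with it. A flat upright board without a handle, 131 wide, 16 thick, 10 to 65 mm above the table (the point: 37.5 mm up, y = -22.5 mm in the box frame, x = -85 mm when shut). Axes as the box's.
- chocolate_box_lock (a joint): Travel of the steel locking slide on the chocolate box's top front edge, m: 0 = unlocked (left, at the post), 0.045 = locked: against its stop on the right (box -y), its tab hanging before the drawer. Starts 0 to 0.008; friction 1.5 N, stays put. Tab: 24 wide, 41 to 81 mm above the table, 11 to 16 mm ahead of the front, centre y = +72 mm unlocked; laps the drawer from 0.015.
- chocolate_box_thumb (a point): Top centre of the upright red thumb-piece on the locking slide; moves with it. 36 (box x) x 14 (box y) mm, 81 to 105 mm above the table; unlocked at x = -70, y = +72 mm in the box frame. Pushed on its left side (+y) it goes toward locked. Box top 75 mm up; aluminium stops (y +8, +92 mm) and rail beside the slide reach 84 mm up.
- chocolate_box_thumb_left: Left half (+y side) of that red thumb-piece; its origin is not at the part (it is that of the slide).
- chocolate_box_thumb_right: Right half (-y side) of that red thumb-piece; its origin is not at the part.
- chocolate_box_front_outer: Outer layer, 8 mm thick, of the chocolate drawer's front; its origin is not at the part (it is that of the drawer).
- chocolate_box_front_inner: Inner layer, 8 mm thick, of the chocolate drawer's front; its origin is not at the part.
- ribbon_box: Plywood box of ribbon, fixed, 170 (x) x 200 (y) x 75 mm high. Origin: centre of underside; x front to back (away from the robot, turned up to 10 degrees), y to its left, z up. Drawer opening at y -90 to +45 mm; left of it a solid post. Same make and slide as the chocolate box; its drawer holds a spool of red ribbon. Leave alone.
- ribbon_box_drawer (a joint): Opening of the ribbon drawer, m (0 = shut). Starts 0.05 to 0.085; to be left as it is.
- ribbon_box_lock (a joint): Travel of the ribbon box's locking slide, m (0 = unlocked, 0.045 = locked); to be left as it is.
- loose_chocolate: Bystander: chocolate in a brown paper cup, 47 x 52 x 21 mm, loose on the table between the two boxes. Origin: centre of its underside.
- tape_roll: Bystander: roll of masking tape, 98 mm across, 25 mm high, loose on the table. Origin: centre of its underside.
- nut_jar: Bystander: glass jar of nuts with a grey lid, 91 mm across, 181 mm high, loose. Origin: centre of its underside.
- ribbon_box_drawer_front (a point): Centre of the outer face of the ribbon drawer's front; moves with the drawer. To be left alone.
- ribbon_box_thumb (a point): Top centre of the ribbon box's red thumb-piece. To be left alone.

How it is judged:
By the outcome, as a careful person would: the job done as asked, in the order asked, and still so for the second after the job is handed in, with the robot touching nothing.
It also fails if it takes over 40 s, if anything falls off the work surface, if the arm or the gripper's body presses on something with over 40 N, if the wrist force passes 120 N, or if a joint passes its speed limit or range.

## Working session

There is one attempt and no reset: what is moved stays moved. The work goes in short steps, each a Python script; the robot and the scene stay as the last script left them, time stands still between calls to the robot, and variables do not carry over. Pictures are saved under pics/ and viewed, at most 10 in all, crops included, and the job is handed in when it is done.

```bash
mkdir -p pics; python3 - <<'E'
from bench import env,eyes
import cv2
for n in("scene","top"):
    c=eyes.capture(n); cv2.imwrite(f"pics/{n}0.png",c["pixels"]); print(n,c["fx"],c["cx"],c["cy"],c["R"],c["t"])
s=env.state();print(s["tcp_rot"],s["ee_pos"],s["time_s"],env.pinch_z)
E
```

```text
scene 460.05757695762264 324.1885539116065 202.58739929095432 [[ 0.89277755 -0.45023407  0.01541199]
 [-0.22396385 -0.47326608 -0.85197383]
 [ 0.39088162  0.75717138 -0.52335748]] [-0.45012551  0.20636858  1.39551431]
top 381.8743580592612 315.04035434256275 201.34674057606532 [[ 0.01385052 -0.99981964  0.0129941 ]
 [-0.98863522 -0.01563879 -0.14951866]
 [ 0.1496949  -0.01077552 -0.98867352]] [-0.03387977  0.51282483  1.03203102]
[ 2.20533821e-01  9.75378915e-01 -8.83114322e-04 -1.59763373e-04] [0.29023165 0.60897353 0.30294246] 0.1 0.0539
```

View pics/top0.png

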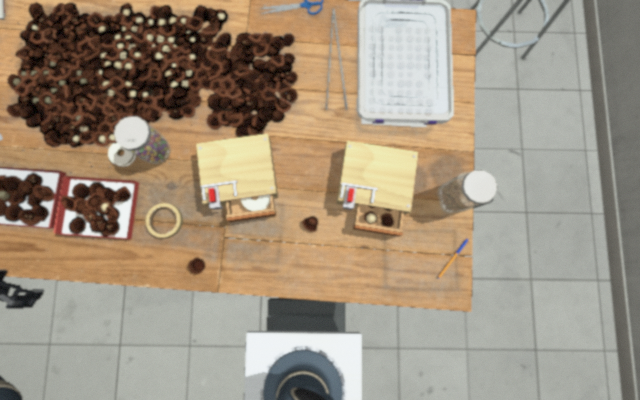

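View pics/scene0.png

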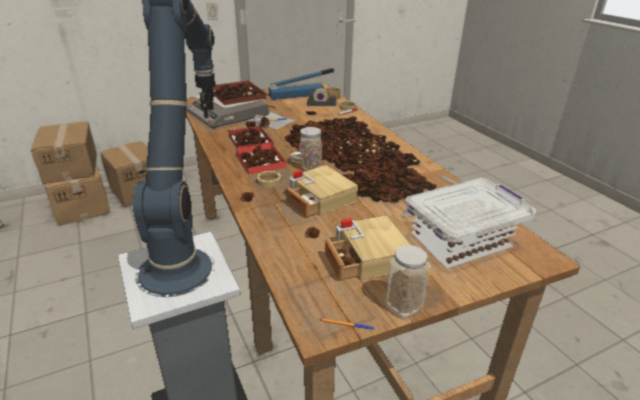

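The top view has two boxes. The right one, with its drawer at (380,218), seems to hold the chocolates. The left one, with its drawer at (250,205), shows a pale spool. I'll zoom in to check.

```bash
python3 - <<'E'
import cv2,numpy as np
t=cv2.imread("pics/top0.png");
a=cv2.resize(t[135:240,325:425],None,fx=5,fy=5,interpolation=cv2.INTER_CUBIC)
s=cv2.imread("pics/scene0.png")
b=cv2.resize(s[160:285,285:415],(400,385),interpolation=cv2.INTER_CUBIC)
b2=np.zeros((525,290,3),np.uint8)
c=cv2.resize(t[180:235,190:285],(290,168)); b2[:168]=c
b=cv2.resize(s[160:285,285:415],(290,279));b2[170:449]=b
cv2.imwrite("pics/crop1.png",np.hstack([a,b2]))
E
```

```text
(no output)
```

View pics/crop1.png

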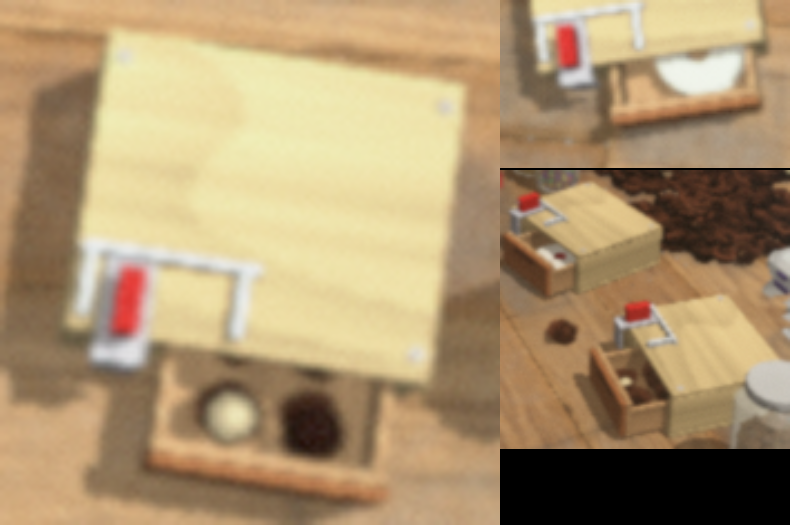

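The right-hand box is the chocolate box. In the top image its top corners are near (346,141), (418,152), (411,212) and (338,201), and the thumb-piece is at (350,195).

```bash
cat > h.py <<'E'
import numpy as np,cv2
from scipy.spatial.transform import Rotation as Ro
def ray(c,uv,z):
    d=c["R"].T@np.array([(uv[0]-c["cx"])/c["fx"],(uv[1]-c["cy"])/c["fy"],1]); o=-c["R"].T@c["t"]
    return o+d*(z-o[2])/d[2]
def red(c,x0,x1,y0,y1):
    b=c["pixels"].astype(int); m=(b[...,2]>130)&(b[...,1]<80)&(b[...,0]<90)
    k=np.zeros_like(m);k[y0:y1,x0:x1]=1; v,u=np.nonzero(m&k); return np.array([u.mean(),v.mean()]),len(u)
E
python3 - <<'E'
from bench import eyes
from h import *
t=eyes.capture("top")
f=lambda x,y,z:ray(t,(325+(x+.5)/5-.5,135+(y+.5)/5-.5),z)
P=np.array([f(*p,.075) for p in((107,30),(467,85),(430,385),(65,332))]);print(P.round(4))
c=P.mean(0)[:2]
ax=(P[0]+P[1]-P[2]-P[3])[:2]; ay=(P[0]+P[3]-P[1]-P[2])[:2]
print("len",np.linalg.norm(ax)/2,np.linalg.norm(ay)/2)
y1=np.arctan2(ax[1],ax[0]);y2=np.arctan2(-ay[0],ay[1]);print("centre",c,"yaw",np.degrees([y1,y2]))
yaw=(y1*1.7+y2*2)/3.7
R=Ro.from_euler("z",yaw).as_matrix()[:2,:2]
r,n=red(t,335,365,180,215);print(r,n)
q=ray(t,r,.103)[:2];print("thumb world",q,"in box",R.T@(q-c))
for p in((147,465),(388,497)):
    w=f(*p,.065)[:2];print("front",w,R.T@(w-c))
E
```

```text
[[ 0.6798 -0.1095  0.075 ]
 [ 0.6518 -0.3094  0.075 ]
 [ 0.4838 -0.2848  0.075 ]
 [ 0.5097 -0.087   0.075 ]]
len 0.17066062558769815 0.2006775779673632
centre [ 0.58127674 -0.19769246] yaw [-7.92406079 -7.71808755]
[349.92307692 195.30769231] 39
thumb world [ 0.52114971 -0.11755622] in box [-0.07046228  0.07121899]
front [ 0.43901985 -0.13256264] [-0.14978988  0.0451875 ]
front [ 0.42362032 -0.26322113] [-0.14728533 -0.08635152]
```

The fit is good. The box centre is (0.581, -0.198), yaw -7.8°, the drawer is about 64 mm open and the lock is at about 0. Next I close the fingers and move to in front of the drawer.

```bash
cat >> h.py <<'E'
C=np.array([.5813,-.1977]); YAW=np.radians(-7.8)
RB=Ro.from_euler("z",YAW).as_matrix()[:2,:2]
def W(x,y,z): return np.r_[C+RB@[x,y],z]          # box -> world
def B(p): return RB.T@(np.asarray(p)[:2]-C)        # world -> box
def Q(k): return (Ro.from_euler("z",YAW+k*np.pi/2)*Ro.from_euler("x",np.pi)).as_quat()
E
python3 - <<'E'
from bench import env,kinematics
from h import *
best=None
for k in range(4):
    qs=[kinematics.inverse_kinematics(W(*p),Q(k)) for p in((-.19,-.0225,.25),(-.19,-.0225,.115),(-.09,-.0225,.115),(-.07,.13,.163),(-.07,.04,.163))]
    print(k,[None if q is None else np.round(q,2).tolist() for q in qs])
E
```

```text
0 [[-0.52, 0.2, 1.02, 2.17, -0.22, 0.87, -1.07], [-0.2, 0.45, 0.7, 2.28, -0.55, 0.58, -0.78], [-0.39, 0.71, 0.99, 2.07, -0.84, 0.82, -0.59], [-0.55, 0.51, 0.77, 2.04, -0.51, 0.79, -1.18], [-0.53, 0.63, 1.01, 2.03, -0.7, 0.88, -0.83]]
1 [[-0.47, 0.19, 0.95, 2.17, -0.2, 0.87, 0.47], [-0.21, 0.46, 0.72, 2.28, -0.56, 0.58, 0.8], [-0.33, 0.66, 0.9, 2.07, -0.76, 0.77, 0.91], [-0.36, 0.45, 0.5, 2.03, -0.31, 0.74, 0.2], [-0.33, 0.5, 0.7, 2.02, -0.46, 0.78, 0.51]]
2 [[-0.39, 0.17, 0.85, 2.17, -0.17, 0.87, 2.0], [-0.04, 0.41, 0.49, 2.27, -0.37, 0.54, 2.18], [0.04, 0.51, 0.37, 2.05, -0.3, 0.63, 2.04], [-0.2, 0.42, 0.29, 2.02, -0.18, 0.73, 1.64], [-0.14, 0.44, 0.43, 2.01, -0.27, 0.74, 1.9]]
3 [[-0.6, 0.24, 1.14, 2.18, -0.28, 0.88, -2.57], [-0.46, 0.65, 1.11, 2.29, -0.91, 0.76, -1.98], [-0.45, 0.79, 1.11, 2.08, -0.94, 0.9, -2.07], [0.87, 0.74, -1.18, 1.96, 0.81, 1.03, 2.31], [-0.58, 0.69, 1.11, 2.03, -0.79, 0.93, -2.32]]
```

```bash
python3 - <<'E'
from bench import env,eyes
from h import *
env.command_gripper(0.0,30)
env.goto(W(-.19,-.0225,.25),Q(0))
env.movel(W(-.19,-.0225,.115),vel=.12)
s=env.state();print(s["time_s"],s["width"],B(s["ee_pos"]),s["ee_pos"][2],s["force"].round(2) if hasattr(s["force"],"round") else s["force"])
a=eyes.capture("wrist");cv2.imwrite("pics/w1.png",a["pixels"])
b=eyes.capture("scene")["pixels"];cv2.imwrite("pics/s1.png",cv2.resize(b[130:300,240:450],None,fx=3,fy=3))
E
```

```text
5.05 0.0002033965740661059 [-0.18966677 -0.02266668] 0.11543532980567761 [ 0.42 -0.25  0.09]
```

View pics/s1.png

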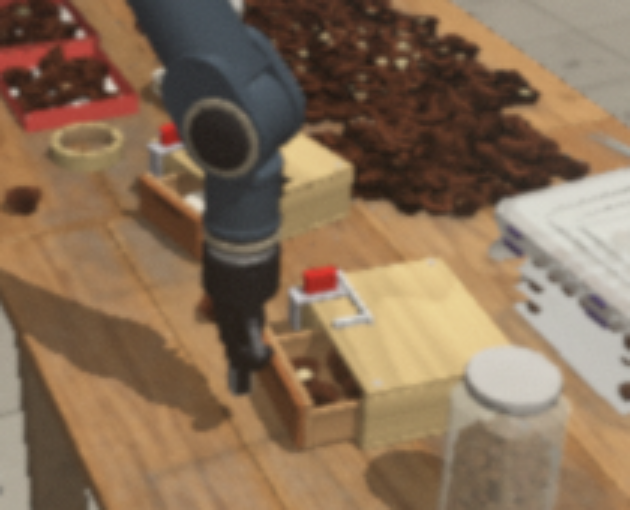

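The crop shows the closed fingertips at (240,380), just in front of the drawer board, with nothing touching. I'll push in small steps and watch the force.

```bash
python3 - <<'E'
from bench import env
from h import *
f0=np.array(env.state()["force"]); log=[]
x=-.19; 
while x<-.080:
    x+= .006 if x<-.112 else .002
    env.movel(W(x,-.0225,.115),vel=.05)
    s=env.state(); f=RB.T@(np.array(s["force"])-f0)[:2]; log.append((round(x,3),*B(s["ee_pos"]).round(4).tolist(),*f.round(1).tolist()))
    if f[0]<-12: break
for l in log:print(l)
print(s["time_s"])
E
```

```text
(-0.184, -0.1833, -0.0224, -0.2, -0.2)
(-0.178, -0.1775, -0.0225, -0.0, -1.2)
(-0.172, -0.1716, -0.0225, -0.3, -0.4)
(-0.166, -0.1656, -0.0225, -0.7, -0.3)
(-0.16, -0.1596, -0.0225, -0.3, -0.7)
(-0.154, -0.1534, -0.0225, -0.3, -0.9)
(-0.148, -0.1473, -0.0225, -0.5, -0.3)
(-0.142, -0.1413, -0.0225, -0.6, -1.1)
(-0.136, -0.1353, -0.0225, -0.6, -0.1)
(-0.13, -0.1293, -0.0225, -0.7, -1.1)
(-0.124, -0.1233, -0.0225, -1.0, -0.1)
(-0.118, -0.1173, -0.0225, -1.1, -0.4)
(-0.112, -0.1113, -0.0225, -1.0, -0.2)
(-0.11, -0.1098, -0.0225, -0.5, -0.5)
(-0.108, -0.108, -0.0225, -0.2, -1.3)
(-0.106, -0.1059, -0.0225, -1.3, -1.0)
(-0.104, -0.1037, -0.0225, -1.2, -0.2)
(-0.102, -0.1017, -0.0225, -1.2, 0.5)
(-0.1, -0.0997, -0.0225, -1.1, -0.8)
(-0.098, -0.0977, -0.0225, -0.3, -0.1)
(-0.096, -0.096, -0.0225, -2.0, -0.2)
(-0.094, -0.0958, -0.0226, -6.9, -0.0)
(-0.092, -0.0955, -0.0227, -10.9, -0.6)
(-0.09, -0.0953, -0.0227, -15.8, 0.2)
11.3667
```

A hard stop at TCP x = -0.0955 puts the front at about -85 mm, so the drawer is shut. I'll back off, go to the left of the thumb-piece and check.

```bash
python3 - <<'E'
from bench import env,eyes
from h import *
env.movel(W(-.13,-.0225,.115),vel=.1)
env.movel(W(-.13,-.0225,.21),vel=.15)
env.movel(W(-.07,.125,.21),vel=.15)
env.movel(W(-.07,.125,.163),vel=.1)
s=env.state();print(s["time_s"],B(s["ee_pos"]),s["ee_pos"][2])
w=eyes.capture("wrist")["pixels"]
b=eyes.capture("scene")["pixels"];t=eyes.capture("top")["pixels"]
r=lambda i:cv2.resize(i,(400,300))
cv2.imwrite("pics/c2.png",np.vstack([np.hstack([r(b[175:288,285:435]),r(t[140:230,320:440])]),np.hstack([r(w),r(w)*0])]))
E
```

```text
14.525 [-0.0698442   0.12458498] 0.16309061286003632
```

View pics/c2.png

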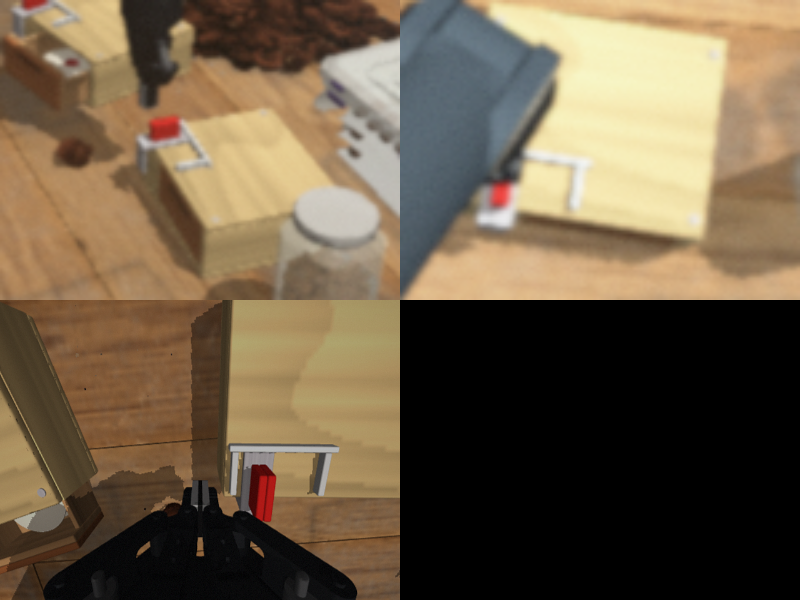

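The drawer is flush in all views. The closed tips are just left of the thumb-piece and clear of it. Now I push the slide to the right.

```bash
python3 - <<'E'
from bench import env
from h import *
f0=np.array(env.state()["force"]); log=[]
y=.125
while y>.025:
    y-= .006 if y>.062 else .002
    env.movel(W(-.07,y,.163),vel=.05)
    s=env.state(); F=np.array(s["force"])-f0; f=RB.T@F[:2]; log.append((round(y,3),*B(s["ee_pos"]).round(4).tolist(),*f.round(1).tolist(),round(F[2],1)))
    if f[1]>12 or abs(F[2])>8: break
for l in log:print(l)
print(s["time_s"],s["width"])
E
```

```text
(0.119, -0.0699, 0.1184, -0.4, 0.8, np.float64(1.2))
(0.113, -0.07, 0.1125, -0.1, 2.2, np.float64(1.1))
(0.107, -0.07, 0.1065, -0.4, 1.5, np.float64(0.1))
(0.101, -0.07, 0.1005, -0.4, 0.8, np.float64(0.6))
(0.095, -0.07, 0.0945, -0.6, 0.4, np.float64(1.1))
(0.089, -0.07, 0.0886, -0.2, 1.1, np.float64(0.6))
(0.083, -0.07, 0.0825, -1.1, 0.3, np.float64(1.2))
(0.077, -0.07, 0.0764, -0.5, 0.7, np.float64(-0.1))
(0.071, -0.07, 0.0704, -0.5, 1.1, np.float64(0.4))
(0.065, -0.07, 0.0643, -0.4, 0.8, np.float64(1.3))
(0.059, -0.07, 0.0584, -0.0, 2.0, np.float64(0.4))
(0.057, -0.07, 0.0568, 0.0, 1.2, np.float64(0.2))
(0.055, -0.07, 0.055, -1.8, 1.0, np.float64(0.5))
(0.053, -0.07, 0.0528, -0.5, 2.1, np.float64(1.0))
(0.051, -0.07, 0.0508, -0.1, 2.2, np.float64(0.9))
(0.049, -0.07, 0.0487, -1.1, 0.7, np.float64(0.5))
(0.047, -0.07, 0.0481, -0.0, 6.0, np.float64(2.6))
(0.045, -0.07, 0.0478, -2.0, 9.5, np.float64(3.8))
(0.043, -0.0699, 0.0475, -2.1, 13.3, np.float64(6.2))
19.6083 0.0001526615699792045
```

The slide hit its stop where a locked thumb-piece should be: left face at about 34 mm plus half the finger width, 14 mm. I'll retreat and check.

```bash
python3 - <<'E'
from bench import env,eyes
from h import *
env.movel(W(-.07,.075,.163),vel=.1)
env.movel(W(-.07,.075,.28),vel=.15)
env.movel(W(-.12,.28,.30),vel=.2)
s=env.state();print(s["time_s"],s["force"])
t=eyes.capture("top");b=eyes.capture("scene")["pixels"]
r,n=red(t,335,400,180,215);print(n,"thumb in box",B(ray(t,r,.103)))
R=lambda i:cv2.resize(i,(400,300))
cv2.imwrite("pics/c3.png",np.hstack([R(b[175:288,285:435]),R(t["pixels"][125:245,260:420])]))
E
```

```text
22.2167 [-0.99676236 -0.98658205 -0.05545478]
35 thumb in box [-0.07131101  0.02964849]
```

View pics/c3.png

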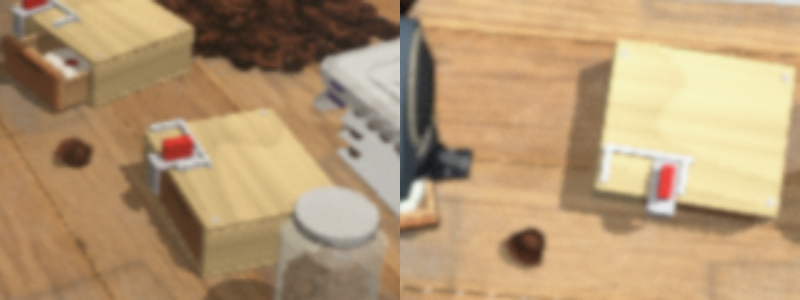

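```bash
python3 - <<'E'
from bench import eyes
from h import *
c=eyes.capture("scene"); new=c["pixels"].copy()
def cen(c,win,z):
    x0,x1,y0,y1=win;b=c["pixels"][y0:y1,x0:x1].astype(float)
    w=np.clip(b[...,2]-b[...,:2].max(2)-70,0,None); v,u=np.mgrid[y0:y1,x0:x1]
    return B(ray(c,((u*w).sum()/w.sum(),(v*w).sum()/w.sum()),z))
for n,win,z in(("scene",(325,380,205,250),.095),("top",(338,385,180,215),.1)):
    c=eyes.capture(n);a=cen(c,win,z);c["pixels"]=cv2.imread(f"pics/{n}0.png");b=cen(c,win,z);print(n,b,a,a-b)
E
```

```text
scene [-0.06784039  0.07545734] [-0.06862512  0.03215117] [-0.00078473 -0.04330617]
top [-0.06807946  0.07026724] [-0.06863312  0.02819745] [-0.00055366 -0.04206979]
```

```bash
python3 -c "
from bench import job_done
print(job_done())"
```

```text
the job is handed in; nothing more can be done
None
```

I pushed the chocolate drawer fully shut, then its red thumb-piece right until it hit its stop (locked), and handed the job in at about 22 s; the arm went near nothing else on the table, and the ribbon drawer still looked open in the last pictures.

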